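# Lock out the feeder drive before a gear change

### The job

Make the feeder drive safe for a gear change: press the red stop button fully down so that it stays down, then press the white capacitor-discharge button fully down, keep it down for at least two seconds without a break and let it spring back up, and last push the green shaft-lock plunger on top of the gearbox fully home, where it stays. Do not press the blue jog button, do not turn the crank, and leave the gear wheels, feed cup and capacitor canister standing where they are. Only push with the fingertips; nothing is to be picked up.

Things in the scene. Friction and masses are not known exactly. Their poses are not given: they have to be found in the camera images.
- switch_plate: aluminium plate 110 (x) x 320 (y) x 6 mm fixed to the bench, origin at the centre of its underside. On it, in a row along its y 100 mm apart, stand three grey plastic stations, 72 x 72 mm and 46 mm tall, one button each in the middle with a dark steel collar (4 mm high, 52 mm across) around it. Which colour is where in the row varies
- red_top (a point): centre of the upper face of the red stop button: a red mushroom head 40 mm across and 10 mm thick on a thinner stem. Up, this point is 76 mm above the bench and 20 mm above its collar; pressed fully, 68 mm and 12 mm. z points up
- white_top (a point): centre of the upper face of the white discharge button: a white head 36 mm across on its own station, the same sizes and heights as the red one
- blue_top (a point): centre of the upper face of the blue jog button, which must not be pressed: a blue head 36 mm across on its own station, the same sizes and heights as the white one
- red_button (a joint): travel of the red stop button in m: 0 is up, 0.008 fully down. No spring: it moves against about 6 N of friction (more when pushed fast) and stays where it is left
- white_button (a joint): travel of the white button in m: 0 is up, 0.008 fully down. Spring: about 2 N to start, 5 to 6 N fully down; it comes up by itself when let go
- blue_button (a joint): travel of the blue button in m: 0 is up, 0.008 fully down. Same spring as the white one
- gearbox: grey-green rust-flecked gearbox, 140 (x) x 120 (y) x 140 mm tall on a foot 180 x 160 mm, fixed to the bench; origin at the centre of its underside, z up. A crank stands out of its +y side, the test shaft with a steel drive pin across it out of its -y side (shaft axis 85 mm above the bench, shaft end 115 mm from the origin)
- plunger_top (a point): centre of the upper face of the green shaft-lock plunger: a green head 36 mm across and 10 mm thick on a steel stem, in a dark steel boss (40 mm across, 16 mm high) on top of the gearbox. Fully out, this point is 188 mm above the bench and 32 mm above the boss; fully home, 174 mm and 18 mm. In the gearbox's frame it is at x -20, y -25 mm
- lock_plunger (a joint): travel of the shaft-lock plunger in m: 0 is fully out, 0.014 fully home. No spring: about 7 N of friction (more when pushed fast); it stays where it is left. It may start up to 4 mm in
- crank_grip (a point): middle of the wooden crank grip, 22 mm thick and 62 mm long, 124 mm out from the gearbox's origin on its +y side and 66 mm from the shaft axis. The crank turns stiffly about the shaft if pushed and must not be turned
- gear_large_center (a point): centre of the large bronze gear wheel lying flat on the bench, 80 mm across, 16 mm thick with a 6 mm hub above; the point is 8 mm above the bench. Loose
- gear_small_center (a point): centre of the small bronze gear wheel lying flat on the bench, 60 mm across, otherwise like the large one. Loose
- cup_center (a point): centre of the yellow plastic feed cup standing upright, 76 mm across the rim and 75 mm tall; the point is 37.5 mm above the bench. Loose
- capacitor_center (a point): centre of the grey motor capacitor canister standing upright, 48 mm across, 98 mm tall with its brass terminals; the point is 42.5 mm above the bench. Loose

How it is judged:
By the outcome, as a careful person would: the job done as asked, in the order asked, and still so for the second after the job is handed in, with the robot touching nothing.
It also fails if it takes over 53 s, if anything falls off the work surface, if the arm or the gripper's body presses on something with over 40 N, if the wrist force passes 120 N, or if a joint passes its speed limit or range.

### The arm

A 7-joint arm with a two-finger parallel gripper is mounted at the origin on the work surface. World frame = base frame: x ahead of the robot, y to its left, z up, the work surface at z = 0. Lengths are in m, angles in rad, forces in N, time in s.
With the tool pointing down it reaches from about 0.425 to 0.875 m from the base axis. Payload 4.7 kg.
Tool frame: the origin (TCP) lies on the centre line of the jaws, within the pads' length; the fingertips stand 14 mm ahead of it and the grasp point (between the pads) lies 5 mm behind it; z points along the fingers, y is the direction in which the jaws open and shut (so a half turn about z gives the same grasp; the last joint's range is limited). The gripper opens to 87 mm and grips with 3 to 60 N. Pads are 19 mm wide; open, the fingers measure 117 mm over their backs; the gripper's body (75 mm by 190 mm) begins 51 mm behind the grasp point.
Start: joints at [-1.306, 0.321, -0.07, 1.45, 0.023, 1.371, -0.057], TCP at [0.161, 0.63, 0.205] pointing down, gripper open.
Joint ranges: [-2.86, 2.86], [-0.3, 2.09], [-1.38, 1.24], [0.06, 2.45], [-1.56, 4.7], [0.09, 2.05], [-2.69, 2.69]. Speed limits (rad/s): [2.57, 2.57, 3.14, 3.14, 3.14, 3.14, 3.14].

### API

Orientations are given as a rotation vector (axis times angle).
In Python, from bench import ctrl gives the robot as it stands. The module is installed in compiled form; this text tells all that it offers.
- The arm moves only by the tool step_arm, never from a script. Its argument "plan" is a list of rows, each a list of 3 entries, a list of its own where there are three numbers: the turn, a rotation vector about the tool's x, y, z in rad, then the shift along the tool's x, y, z in m, then the closure in counts, from 0 (fully open) to 255 (shut). In form: [[[rx, ry, rz], [x, y, z], hand], ...]. A call has exactly 10 rows; each row is the pose to reach, as a shift and turn from the pose commanded when the call began, along the tool's axes at that moment; what a row does not reach only later rows make up. A row lasts 1/8 s, in which the tool goes at most 62.5 mm and 10.7 degrees, less where a joint would pass 70% of its speed; a pose out of reach is approached as far as the arm can. A call with a gripper value outside its range is refused whole. The fingers move at their own pace and stop on an object; "squeeze" is the grip in N (left out, the last holds). Time passes only in rows, so rows that repeat a pose let the fingers close, or fill a call up. It gives the time, the measured TCP pose, the force and the opening at its end, in the units of the state.
- ctrl.get_state(): the state, without advancing time (a new reading comes with each control period).
- ctrl.get_image(name): name is "side" or "top"; returns the picture (480x640x3 uint8, red, green, blue); there is no depth.
- ctrl.calibration(name): a dict with "fov_y" (degrees; the focal length in pixels is half the picture's height over the tangent of half this angle, whatever the lens; pixels are square), "cx", "cy" (the principal point, pixels), "k1" (the pictures are not rectified: a ray, as slopes to the right and down, at radius r is drawn at 1 + k1 r^2 times it, then the intrinsics apply), "rvec" (rotation vector, rad) and "tvec" (3), from world to camera coordinates, as OpenCV has them. Camera axes: x right, y down, z forward; pixel columns grow to the right and rows downward; lengths in m; the calibration is good to about 2 mm. A picture is of the moment at which its call begins. calibration takes no time and is no camera call.
- ctrl.close_job(): hands the job in, once; it reports no verdict.
Trained networks look in the newest picture that a camera, given by its name, has taken for a name from the list of things; names that differ only in an ending like _2 or _b are one class to them, and where a whole thing is asked for, a point or a joint stands for the part that bears it (a point fixed in the world has none). Each returns a list of dicts, best first, with "score" (0 to 1); they miss things now and then, are a little off and sometimes report something else, mostly with a low value. They report only what shows in the picture. A call takes as long as a camera call.
- ctrl.cut_out(camera, label): "pixels" (480x640 bool, what is visible of it) and "rect" ([left, top, width, height] in pixels, round what is visible of it).
The state is a dict: "time": time; "joint_positions": joint angles; "qd": joint speeds; "joint_torque": joint torques, N m; "position": TCP position; "tool_rot": TCP orientation; "ft_force": force on the tool from outside, world axes, zero at the start; "torque": the same for the moment, N m; "grip_width": opening from 0.0 (shut) to 1.0 (fully open).
Only numpy, scipy, OpenCV 4.12 (cv2) and the standard library are available. Lean on these libraries where they do the work, as an engineer would, in place of code of your own. Each camera call takes 0.05 s, during which the arm holds its last target.

## Working session

There is one attempt and no reset: what is moved stays moved. The work goes in short steps, Python scripts to look and compute and a tool call to move; the robot and the scene stay as the last step left them, time stands still between calls to the robot, and variables do not carry over. Pictures are saved under pics/ and viewed, and the job is handed in when it is done.

Besides the shell and the picture viewer there is one more tool, called after "Request:" by a JSON object that holds its "fn" and its "kwargs", one argument or row to a line. step_arm: Moves the arm, as the interface text tells. Its arguments: {"type":"object","properties":{"plan":{"type":"array"},"squeeze":{"type":"number"}},"required":["plan"]}

```bash
mkdir -p pics
python3 - <<'E'
from bench import ctrl
import cv2
for n in("side","top"):
    im=ctrl.get_image(n); cv2.imwrite(f"pics/{n}0.png",im[:,:,::-1]); print(n,ctrl.calibration(n))
print(ctrl.get_state())
E
```

```text
side {'fov_y': 53.41659604339768, 'cx': 320.99217124438843, 'cy': 228.4715455090659, 'k1': 0.038817038942108036, 'rvec': array([ 2.10578109, -0.37549085,  0.2296812 ]), 'tvec': array([-0.57446824,  0.2090611 ,  1.04694533])}
top {'fov_y': 57.300565978796286, 'cx': 319.06218915662123, 'cy': 241.5120398019501, 'k1': -0.0356853801467034, 'rvec': array([ 2.1419815 , -2.15794083,  0.17107321]), 'tvec': array([-0.04395957,  0.60238829,  1.01399202])}
{'time': 0.1, 'joint_positions': array([-1.30587887,  0.32177   , -0.07009626,  1.45155413,  0.02261748,
        1.3708067 , -0.0569122 ]), 'qd': array([ 0.0001054 , -0.00299137,  0.00045736,  0.00101762,  0.00104881,
        0.00243152,  0.00065125]), 'joint_torque': array([-3.15593661e-04, -4.92569268e+01, -4.05877708e-01, -3.13402534e+01,
       -6.41215523e-02,  3.93634744e-02,  6.41829502e-05]), 'position': array([0.16124386, 0.6291353 , 0.20405672]), 'tool_rot': array([-3.92890082e-01, -3.11681369e+00,  2.74479742e-03]), 'ft_force': array([-0.08309544, -0.20234371,  1.02309491]), 'torque': array([ 0.01869265, -0.05522229, -0.02835353]), 'grip_width': 0.9982155702479065}
```

View pics/side0.png

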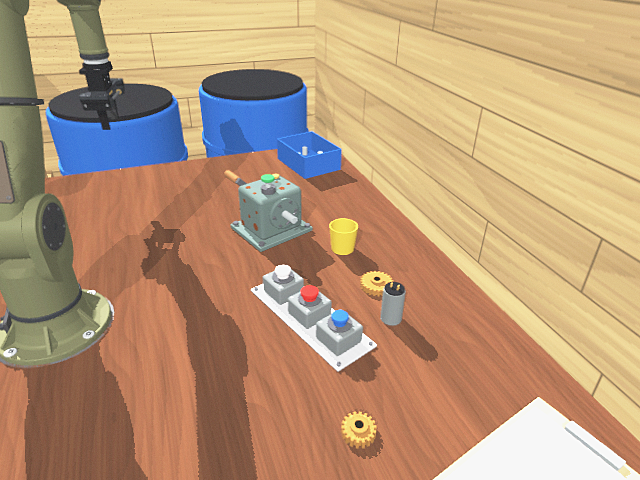

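View pics/top0.png

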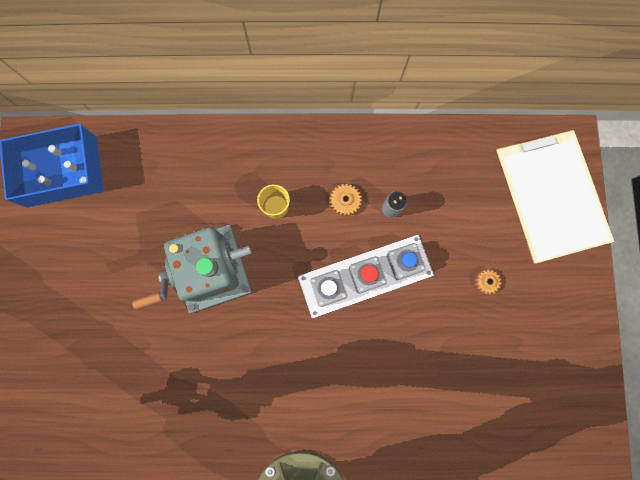

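The side view shows white (283,271), red (310,293) and blue (340,318) in a row, with the green plunger at (268,178). The top view shows white (329,288), red (369,273), blue (409,259) and green (204,266). Next I'll segment and triangulate these.

```bash
cat > h.py <<'E'
import numpy as np,cv2
from bench import ctrl
def cam(n):
    c=ctrl.calibration(n); f=240/np.tan(np.radians(c['fov_y'])/2)
    K=np.array([[f,0,c['cx']],[0,f,c['cy']],[0,0,1.]]); R=cv2.Rodrigues(c['rvec'])[0]
    return K,np.array([c['k1'],0,0,0.]),R,np.array(c['tvec'])
def ray(n,uv):
    K,D,R,t=cam(n); p=cv2.undistortPoints(np.array([[uv]],float),K,D)[0,0]
    return -R.T@t, R.T@np.array([p[0],p[1],1])
def atz(n,uv,z):
    o,d=ray(n,uv); return o+d*(z-o[2])/d[2]
def proj(n,P):
    K,D,R,t=cam(n); return cv2.projectPoints(np.array([P],float),R,t,K,D)[0][0,0]
def tri(a,b):
    o1,d1=ray('top',a);o2,d2=ray('side',b)
    A=np.stack([d1,-d2],1);s=np.linalg.lstsq(A,o2-o1,rcond=None)[0]
    p,q=o1+d1*s[0],o2+d2*s[1]; return (p+q)/2,np.linalg.norm(p-q)
E
python3 - <<'E'
from h import *
Z=dict(red_top=.076,white_top=.076,blue_top=.076,plunger_top=.186,crank_grip=.085,cup_center=.0375,capacitor_center=.0425,switch_plate=0.006,gearbox=.07)
for l in Z:
    for n in("top","side"):
        for d in ctrl.cut_out(n,l)[:2]:
            ys,xs=np.nonzero(d['pixels']); uv=(xs.mean(),ys.mean())
            print(l,n,round(d['score'],2),np.round(uv,1),d['rect'],len(xs),np.round(atz(n,uv,Z[l]),4))
# colour-segment
for n in("top","side"):
    im=ctrl.get_image(n).astype(int); r,g,b=im[...,0],im[...,1],im[...,2]
    roi={'top':dict(red=(369,273),white=(329,288),blue=(409,259),green=(204,266)),'side':dict(red=(310,293),white=(283,271),blue=(340,318),green=(268,178))}[n]
    M=dict(red=(r>150)&(g<90)&(b<90),white=(im.min(2)>205),blue=(b>150)&(r<100),green=(g>140)&(r<110)&(b<150))
    for k,(u,v) in roi.items():
        m=np.zeros(r.shape,bool); m[v-13:v+14,u-13:u+14]=M[k][v-13:v+14,u-13:u+14]
        ys,xs=np.nonzero(m); print(n,k,len(xs),xs.mean(),ys.mean(),xs.min(),xs.max(),ys.min(),ys.max(),np.round(atz(n,(xs.mean(),ys.mean()),.186 if k=='green' else .074),4))
a=ctrl.get_image("top")[200:330,120:450]; cv2.imwrite("pics/tz.png",cv2.resize(a[:,:,::-1],None,fx=2.4,fy=2.4,interpolation=2))
a=ctrl.get_image("side")[160:370,220:400]; cv2.imwrite("pics/sz.png",cv2.resize(a[:,:,::-1],None,fx=2.8,fy=2.8,interpolation=2))
E
```

```text
red_top top 0.7 [369.4 273.2] [360.9, 264.1, 17.0, 16.3] 224 [ 0.5225 -0.164   0.076 ]
red_top top 0.53 [204.5 265.9] [195.5, 256.6, 19.8, 18.6] 252 [0.542  0.2181 0.076 ]
red_top side 0.62 [308.2 292.8] [300.0, 283.6, 16.6, 17.8] 237 [ 0.519  -0.1704  0.076 ]
white_top top 0.62 [328.9 287.1] [324.2, 278.6, 11.0, 16.8] 172 [ 0.4911 -0.0699  0.076 ]
white_top side 0.74 [282.1 271.4] [274.2, 264.9, 15.7, 12.2] 162 [ 0.488  -0.0785  0.076 ]
white_top side 0.49 [308.6 292.9] [301.4, 288.8, 17.4, 13.1] 240 [ 0.5197 -0.1708  0.076 ]
blue_top top 0.56 [408.4 259.6] [403.0, 252.6, 12.5, 16.1] 162 [ 0.5535 -0.2562  0.076 ]
blue_top top 0.42 [204.8 266.2] [196.0, 260.1, 19.3, 13.6] 222 [0.5413 0.2174 0.076 ]
blue_top side 0.81 [339.6 317.6] [333.0, 312.6, 19.2, 15.4] 218 [ 0.553  -0.2651  0.076 ]
plunger_top top 0.79 [204.4 266.1] [194.4, 257.6, 20.5, 16.6] 232 [0.5313 0.1907 0.186 ]
plunger_top side 0.7 [267.2 179.7] [260.3, 173.5, 14.9, 14.7] 112 [0.5263 0.1726 0.186 ]
crank_grip top 0.9 [176.8 283.2] [133.0, 246.0, 117.2, 62.2] 683 [0.5019 0.2782 0.085 ]
crank_grip top 0.35 [273.9 200.9] [2
[... 943 characters left out ...]
4254 [0.5339 0.2101 0.07  ]
top red 210 369.46190476190475 272.9142857142857 361 377 265 281 [ 0.5232 -0.1645  0.074 ]
top white 200 328.515 287.705 316 342 275 301 [ 0.4898 -0.069   0.074 ]
top blue 188 408.8989361702128 259.26063829787233 401 416 252 266 [ 0.5544 -0.2578  0.074 ]
top green 182 204.7912087912088 265.11538461538464 197 212 258 274 [0.5333 0.19   0.186 ]
side red 88 309.6136363636364 296.96590909090907 301 317 285 301 [ 0.5181 -0.1821  0.074 ]
side white 250 281.7 272.856 270 296 265 284 [ 0.4862 -0.0809  0.074 ]
side blue 216 339.51851851851853 317.93518518518516 332 348 310 326 [ 0.5534 -0.2638  0.074 ]
side green 32 267.84375 180.4375 262 273 178 182 [0.5267 0.1679 0.186 ]
```

View pics/tz.png

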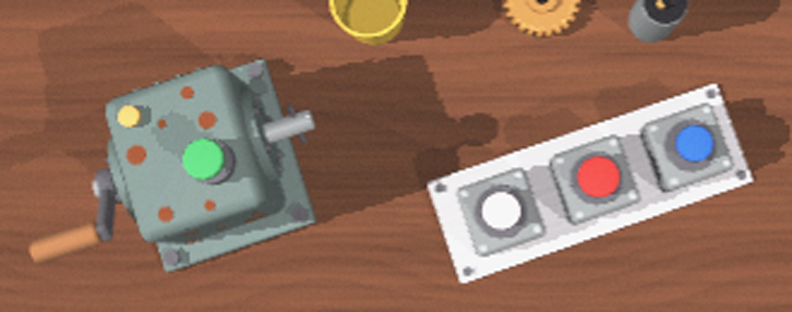

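View pics/sz.png

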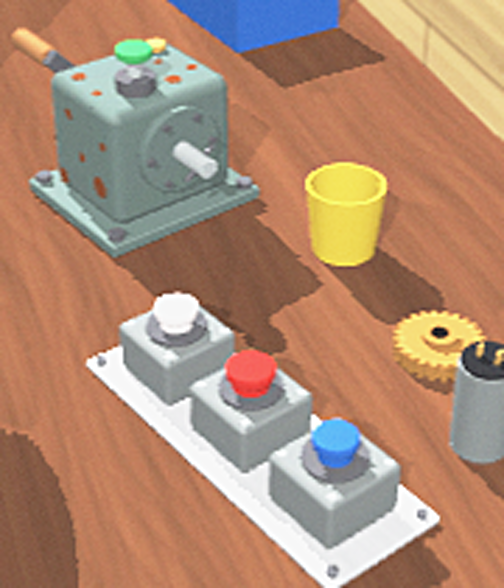

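```bash
cat >> h.py <<'E'
def t2(dw):
    s=ctrl.get_state(); R=cv2.Rodrigues(s['tool_rot'])[0]; return np.round(R.T@np.array(dw),4)
E
python3 - <<'E'
from h import *
print(np.round(cv2.Rodrigues(ctrl.get_state()['tool_rot'])[0],3))
for P in [(.523,-.164,.076),(.4905,-.0695,.076),(.555,-.258,.076),(.5325,.190,.186)]: print(proj('top',P),proj('side',P))
print(tri((369.4,273),(309.3,291.2)),tri((329,287.3),(282.8,269)),tri((408.8,259.4),(340,315)),tri((204.6,265.6),(267.8,178)))
s=np.array([.161,.63,.205]);w=[(.40,.42,.29),(.523,.17,.29),(.523,-.164,.20)]
for p in w: print(p,t2(np.array(p)-s), t2(np.array(p)-s));
E
```

```text
[[-0.969  0.248  0.   ]
 [ 0.248  0.969  0.   ]
 [-0.     0.    -1.   ]]
[369.33813708 272.93238323] [308.97333412 290.64183127]
[328.74926616 287.34340037] [282.05214338 268.95281581]
[409.17397463 258.89741563] [339.16636599 315.15872475]
[204.77607218 265.49112426] [267.74251902 176.59894205]
(array([ 0.52326696, -0.16440186,  0.07462162]), np.float64(0.0006626275384700604)) (array([ 0.49130816, -0.07024954,  0.07609678]), np.float64(0.0014742569844163607)) (array([ 0.55535619, -0.25762836,  0.07566789]), np.float64(0.0030931036709420864)) (array([0.5327989 , 0.19156084, 0.18113015]), np.float64(0.00012543471051937115))
(0.4, 0.42, 0.29) [-0.2836 -0.1441 -0.085 ] [-0.2836 -0.1441 -0.085 ]
(0.523, 0.17, 0.29) [-0.4648 -0.3558 -0.085 ] [-0.4648 -0.3558 -0.085 ]
(0.523, -0.164, 0.2) [-0.5477 -0.6794  0.005 ] [-0.5477 -0.6794  0.005 ]
```

Request:
{"fn": "step_arm", "kwargs": {
  "plan": [
    [[0,0,0],[0,0,-0.045],255],
    [[0,0,0],[-0.02,-0.01,-0.085],255],
    [[0,0,0],[-0.06,-0.03,-0.085],255],
    [[0,0,0],[-0.105,-0.053,-0.085],255],
    [[0,0,0],[-0.15,-0.076,-0.085],255],
    [[0,0,0],[-0.195,-0.099,-0.085],255],
    [[0,0,0],[-0.24,-0.122,-0.085],255],
    [[0,0,0],[-0.284,-0.144,-0.085],255],
    [[0,0,0],[-0.32,-0.186,-0.085],255],
    [[0,0,0],[-0.355,-0.228,-0.085],255]
  ],
  "squeeze": 10
}}

```text
time: 2.45
position: [0.4495, 0.3191, 0.2901]
tool_rot: [0.393, 3.117, 0.0]
ft_force: [0.9, -0.2, 0.6]
grip_width: 0.025
```

Request:
{"fn": "step_arm", "kwargs": {
  "plan": [
    [[0,0,0],[-0.036,-0.043,0],255],
    [[0,0,0],[-0.073,-0.085,0],255],
    [[0,0,0],[-0.11,-0.128,0],255],
    [[0,0,0],[-0.123,-0.18,0],255],
    [[0,0,0],[-0.137,-0.232,0],255],
    [[0,0,0],[-0.15,-0.285,0.01],255],
    [[0,0,0],[-0.163,-0.337,0.035],255],
    [[0,0,0],[-0.177,-0.389,0.06],255],
    [[0,0,0],[-0.187,-0.43,0.08],255],
    [[0,0,0],[-0.193,-0.451,0.1],255]
  ]
}}

```text
time: 3.7
position: [0.5231, -0.1672, 0.1898]
tool_rot: [0.399, 3.115, -0.001]
ft_force: [0.0, -0.1, -0.1]
grip_width: 0.003
```

Run:
```python
from h import *
s=ctrl.get_state();print(s['position'],s['ft_force'],s['joint_positions'],s['grip_width'],t2(np.array([.523,-.164,.19])-s['position']))
for n,c in(("top",(200,340,260,460)),("side",(200,360,220,420))):
    im=ctrl.get_image(n); a=im[c[0]:c[1],c[2]:c[3]]; cv2.imwrite(f"pics/{n}1.png",cv2.resize(a[:,:,::-1],None,fx=3,fy=3,interpolation=2))
```

```text
[ 0.52310165 -0.16723425  0.1897688 ] [ 0.0163798  -0.08477425 -0.05156044] [-0.32975736  0.12183113  0.64312139  1.74749498 -0.07537106  1.29623351
  1.64651469] 0.0029230596040331776 [ 0.0009  0.0031 -0.0002]
```

View pics/side1.png

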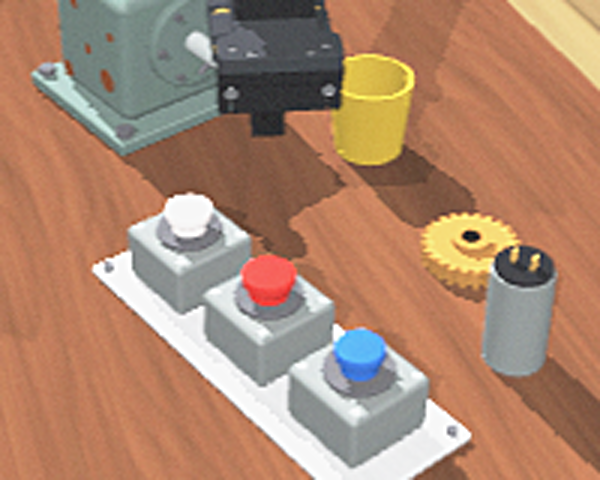

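The gripper stands closed at crop (265,125), above the red button's line, and the rest of the scene is unchanged. I'll go down onto red.

Request:
{"fn": "step_arm", "kwargs": {
  "plan": [
    [[0,0,0],[0.001,0.003,0.03],255],
    [[0,0,0],[0.001,0.003,0.06],255],
    [[0,0,0],[0.001,0.003,0.08],255],
    [[0,0,0],[0.001,0.003,0.092],255],
    [[0,0,0],[0.001,0.003,0.096],255],
    [[0,0,0],[0.001,0.003,0.099],255],
    [[0,0,0],[0.001,0.003,0.101],255],
    [[0,0,0],[0.001,0.003,0.103],255],
    [[0,0,0],[0.001,0.003,0.105],255],
    [[0,0,0],[0.001,0.003,0.107],255]
  ]
}}

```text
time: 5.05
position: [0.5235, -0.161, 0.083]
tool_rot: [0.393, 3.117, 0.0]
ft_force: [-0.6, -0.4, 0.0]
grip_width: 0.005
```

Request:
{"fn": "step_arm", "kwargs": {
  "plan": [
    [[0,0,0],[0,0.0,0.0],255],
    [[0,0,0],[0,-0.003,0.0],255],
    [[0,0,0],[0,-0.003,0.001],255],
    [[0,0,0],[0,-0.003,0.001],255],
    [[0,0,0],[0,-0.003,0.002],255],
    [[0,0,0],[0,-0.003,0.002],255],
    [[0,0,0],[0,-0.003,0.003],255],
    [[0,0,0],[0,-0.003,0.003],255],
    [[0,0,0],[0,-0.003,0.003],255],
    [[0,0,0],[0,-0.003,0.003],255]
  ]
}}

```text
time: 6.3
position: [0.5227, -0.1638, 0.0801]
tool_rot: [0.393, 3.117, 0.0]
ft_force: [-0.2, -0.2, -0.2]
grip_width: 0.005
```

Run:
```python
from h import *
s=ctrl.get_state();print(s['position'],s['ft_force'])
for n,c in(("top",(200,340,260,460)),("side",(200,360,220,420))):
    im=ctrl.get_image(n); a=im[c[0]:c[1],c[2]:c[3]]; cv2.imwrite(f"pics/{n}2.png",cv2.resize(a[:,:,::-1],None,fx=3,fy=3,interpolation=2))
```

```text
[ 0.52274386 -0.16382199  0.08007111] [-0.21426413 -0.17390717 -0.18719226]
```

View pics/side2.png

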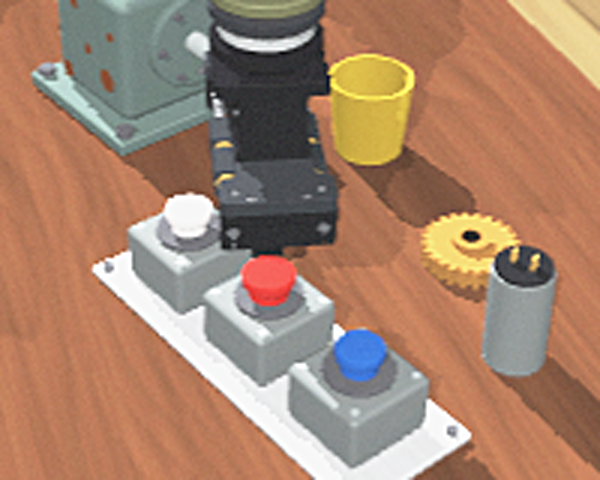

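View pics/top2.png

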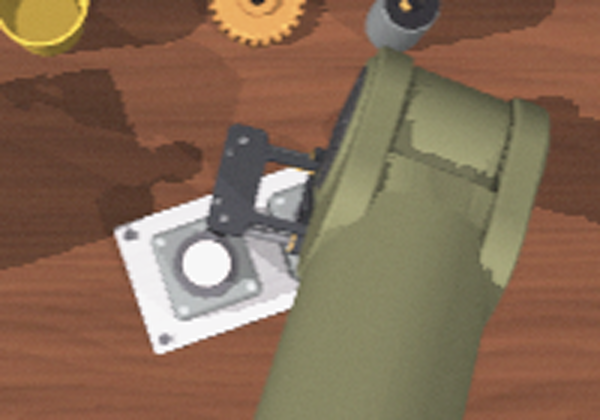

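Run:
```python
from h import *
s=ctrl.get_state();p=s['position']
R=cv2.Rodrigues(s['tool_rot'])[0];print(R, s['joint_positions'])
for d in(.014,-.056,-.15):
    print(d,(proj('side',p+R[:,2]*d)-[220,200])*3,(proj('top',p+R[:,2]*d)-[260,200])*3)
```

```text
[[-9.68710930e-01  2.48191691e-01  1.35460179e-04]
 [ 2.48191707e-01  9.68710929e-01  1.10299074e-04]
 [-1.03846442e-04  1.40468012e-04 -9.99999985e-01]] [-0.30250235  0.22874582  0.62860053  1.87675071 -0.15165326  1.08340092
  1.70501854]
0.014 [266.50219317 282.44955892] [326.20795821 220.06178592]
-0.056 [266.74421008 205.25967842] [338.01231583 212.82683956]
-0.15 [267.08382023  92.29903996] [356.83058773 201.28997686]
```

The reported tip position should project at crop (266,282), on the red head. The picture shows the finger ending near (262,255), there is no contact force, and red is still up. I'll look closer before moving on.

Run:
```python
from h import *
im=ctrl.get_image("side"); a=im[170:320,260:380]; cv2.imwrite("pics/s3.png",cv2.resize(a[:,:,::-1],None,fx=4,fy=4,interpolation=2))
a=np.clip(a.astype(float)*2.5+20,0,255).astype(np.uint8);cv2.imwrite("pics/s3b.png",cv2.resize(a[:,:,::-1],None,fx=4,fy=4,interpolation=2))
im=ctrl.get_image("top"); cv2.imwrite("pics/t3.png",im[:,:,::-1])
```

```text
(no output)
```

View pics/s3b.png

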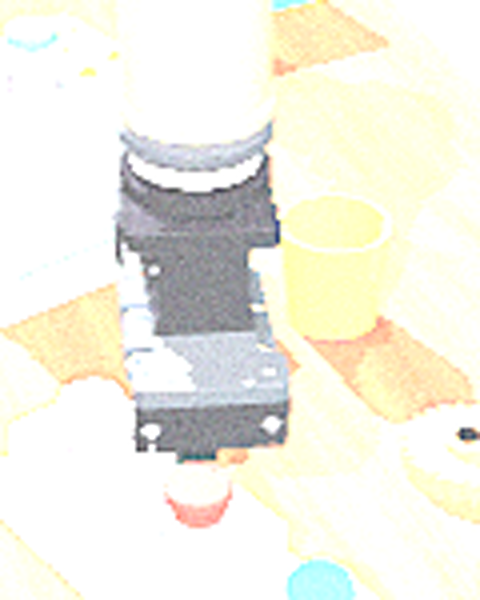

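View pics/t3.png

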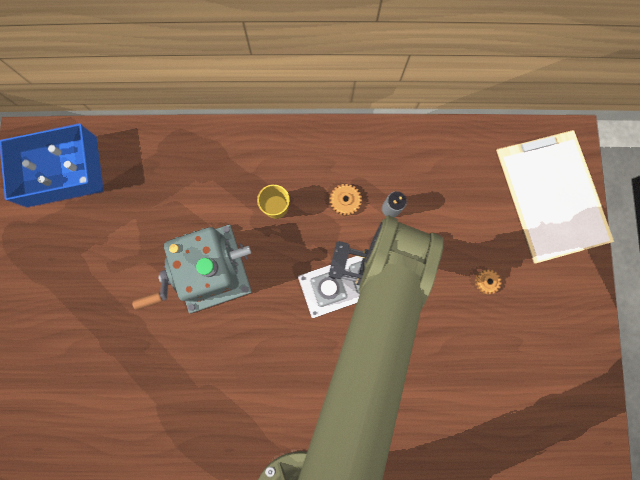

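Run:
```python
from h import *
for n in("side","top"):
    K,D,R,t=cam(n);print(n,-R.T@t)
s=ctrl.get_state();p=s['position'];R=cv2.Rodrigues(s['tool_rot'])[0]
for n in("side","top"):
  for d in(.014,-.056,-.12):
    for x in(-.0375,.0375):
      for y in(-.095,.095): print(n,d,x,y,np.round(proj(n,p+R@np.array([x,y,d])),1))
# earlier: project of start pose for tips
p0=np.array([.161,.63,.205])
for x,y,d in[(0,.05,.014),(0,-.05,.014),(0,0,-.056),(.0375,.095,-.056),(-.0375,.095,-.056),(.0375,-.095,-.056),(-.0375,-.095,-.056)]: print(x,y,d,np.round(proj('side',p0+R@np.array([x,y,d])),1))
a=cv2.imread("pics/side0.png")[0:150,40:160]; cv2.imwrite("pics/s0z.png",cv2.resize(a,None,fx=4,fy=4,interpolation=2))
```

```text
side [ 0.25165325 -0.92518174  0.74197319]
top [ 0.44646639 -0.03590705  1.09195346]
side 0.014 -0.0375 -0.095 [331.5 323.4]
side 0.014 -0.0375 0.095 [321.1 267.2]
side 0.014 0.0375 -0.095 [294.4 325.8]
side 0.014 0.0375 0.095 [289.3 269. ]
side -0.056 -0.0375 -0.095 [332.4 296.6]
side -0.056 -0.0375 0.095 [321.5 242.6]
side -0.056 0.0375 -0.095 [294. 299.]
side -0.056 0.0375 0.095 [288.7 244.2]
side -0.12 -0.0375 -0.095 [333.4 270.3]
side -0.12 -0.0375 0.095 [322.  218.6]
side -0.12 0.0375 -0.095 [293.5 272.5]
side -0.12 0.0375 0.095 [288.1 220. ]
top 0.014 -0.0375 -0.095 [411.6 267.6]
top 0.014 -0.0375 0.095 [333.1 248.2]
top 0.014 0.0375 -0.095 [404.8 298.8]
top 0.014 0.0375 0.095 [325.5 279.2]
top -0.056 -0.0375 -0.095 [418.6 264.8]
top -0.056 -0.0375 0.095 [334.4 244. ]
top -0.056 0.0375 -0.095 [411.4 298.2]
top -0.056 0.0375 0.095 [326.3 277.2]
top -0.12 -0.0375 -0.095 [425.9 261.8]
top -0.12 -0.0375 0.095 [335.9 239.6]
top -0.12 0.0375 -0.095 [418.3 297.6]
top -0.12 0.0375 0.095 [327.2 275.1]
0 0.05 0.014 [117.4 127.1]
0 -0.05 0.014 [109.2 138.8]
0 0 -0.056 [108.3 110.6]
0.0375 0.095 -0.056 [103.7 101.1]
-0.0375 0.095 -0.056 [128.4 100.9]
0.0375 -0.095 -0.056 [ 85.6 121.5]
-0.0375 -0.095 -0.056 [113.4 121.1]
```

View pics/s0z.png

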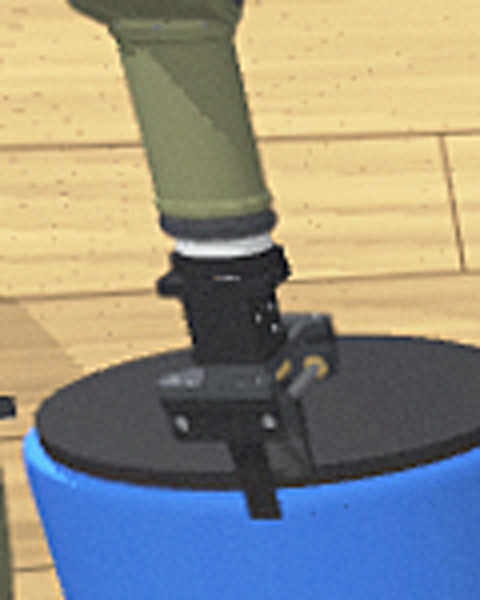

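Both camera views agree with the reported xy: the gripper bar is where predicted in the top view. In the side view the gripper appears about 25 mm higher than the stated TCP height. The force is zero, so the tip is probably still above red. I'll go down in small increments, watching force and picture.

Request:
{"fn": "step_arm", "kwargs": {
  "plan": [
    [[0,0,0],[0,0,0.002],255],
    [[0,0,0],[0,0,0.004],255],
    [[0,0,0],[0,0,0.005],255],
    [[0,0,0],[0,0,0.006],255],
    [[0,0,0],[0,0,0.007],255],
    [[0,0,0],[0,0,0.008],255],
    [[0,0,0],[0,0,0.009],255],
    [[0,0,0],[0,0,0.01],255],
    [[0,0,0],[0,0,0.01],255],
    [[0,0,0],[0,0,0.01],255]
  ]
}}

```text
time: 7.75
position: [0.5228, -0.1638, 0.0701]
tool_rot: [0.393, 3.117, 0.0]
ft_force: [0.2, 0.1, 0.3]
grip_width: 0.005
```

Run:
```python
from h import *
s=ctrl.get_state();print(s['position'],s['ft_force'],s['grip_width'])
im=ctrl.get_image("side"); a=im[220:330,260:380]; a=np.clip((a/255.)**.6*255,0,255).astype(np.uint8);cv2.imwrite("pics/s4.png",cv2.resize(a[:,:,::-1],None,fx=5,fy=5,interpolation=2))
```

```text
[ 0.52276516 -0.16382996  0.07008241] [0.24431308 0.07498863 0.31055001] 0.004857170528161707
```

View pics/s4.png

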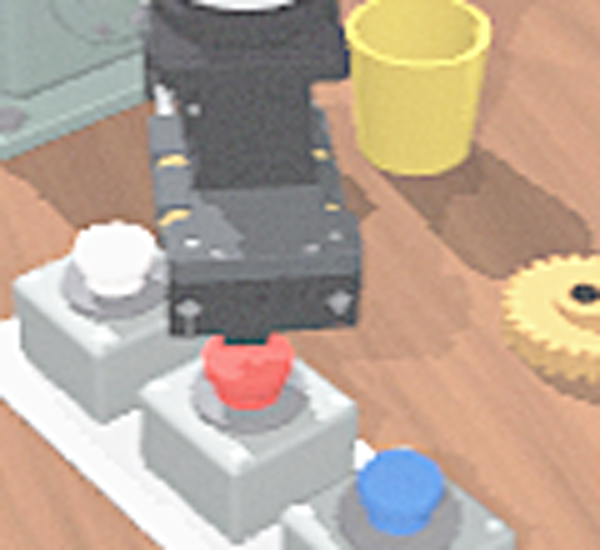

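The finger end at crop (246,343) now overlaps the rear rim of the red top face, still with no force. I'll keep going.

Request:
{"fn": "step_arm", "kwargs": {
  "plan": [
    [[0,0,0],[0,0,0.001],255],
    [[0,0,0],[0,0,0.002],255],
    [[0,0,0],[0,0,0.003],255],
    [[0,0,0],[0,0,0.004],255],
    [[0,0,0],[0,0,0.005],255],
    [[0,0,0],[0,0,0.006],255],
    [[0,0,0],[0,0,0.007],255],
    [[0,0,0],[0,0,0.008],255],
    [[0,0,0],[0,0,0.009],255],
    [[0,0,0],[0,0,0.01],255]
  ]
}}

```text
time: 9.05
position: [0.5228, -0.1638, 0.06]
tool_rot: [0.393, 3.117, 0.0]
ft_force: [-0.4, 0.1, 0.6]
grip_width: 0.005
```

Run:
```python
from h import *
s=ctrl.get_state();print(s['position'],s['ft_force'],s['grip_width'])
im=ctrl.get_image("side"); a=im[220:330,260:380]; a=np.clip((a/255.)**.6*255,0,255).astype(np.uint8);cv2.imwrite("pics/s5.png",cv2.resize(a[:,:,::-1],None,fx=5,fy=5,interpolation=2))
```

```text
[ 0.52276078 -0.16382103  0.06000615] [-0.3737585   0.075565    0.60818443] 0.004830752662694698
```

View pics/s5.png

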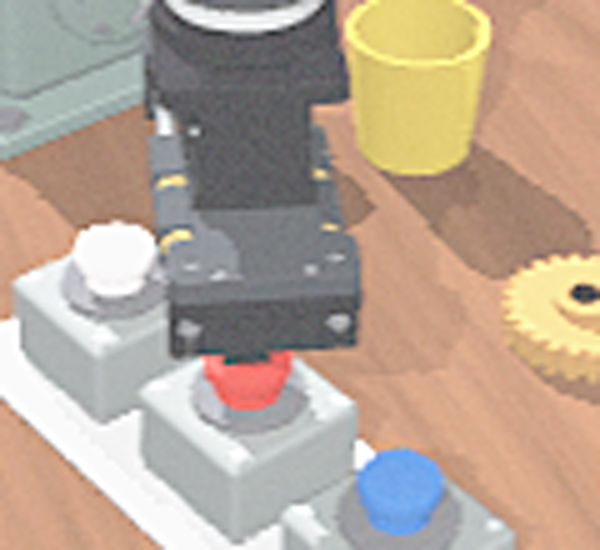

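Request:
{"fn": "step_arm", "kwargs": {
  "plan": [
    [[0,0,0],[0,0,0.001],255],
    [[0,0,0],[0,0,0.002],255],
    [[0,0,0],[0,0,0.003],255],
    [[0,0,0],[0,0,0.004],255],
    [[0,0,0],[0,0,0.005],255],
    [[0,0,0],[0,0,0.006],255],
    [[0,0,0],[0,0,0.007],255],
    [[0,0,0],[0,0,0.008],255],
    [[0,0,0],[0,0,0.009],255],
    [[0,0,0],[0,0,0.01],255]
  ]
}}

```text
time: 10.35
position: [0.5229, -0.1639, 0.0509]
tool_rot: [0.393, 3.117, 0.001]
ft_force: [-4.1, 1.1, 12.9]
grip_width: 0.003
```

Run:
```python
from h import *
s=ctrl.get_state();print(s['position'],s['ft_force'],s['torque'])
im=ctrl.get_image("side"); a=im[220:330,260:380]; a=np.clip((a/255.)**.6*255,0,255).astype(np.uint8);cv2.imwrite("pics/s6.png",cv2.resize(a[:,:,::-1],None,fx=5,fy=5,interpolation=2))
```

```text
[ 0.52285768 -0.16386423  0.05089683] [-4.0649403   1.10365135 12.89068933] [ 0.23299001  0.92803773 -0.01718456]
```

View pics/s6.png

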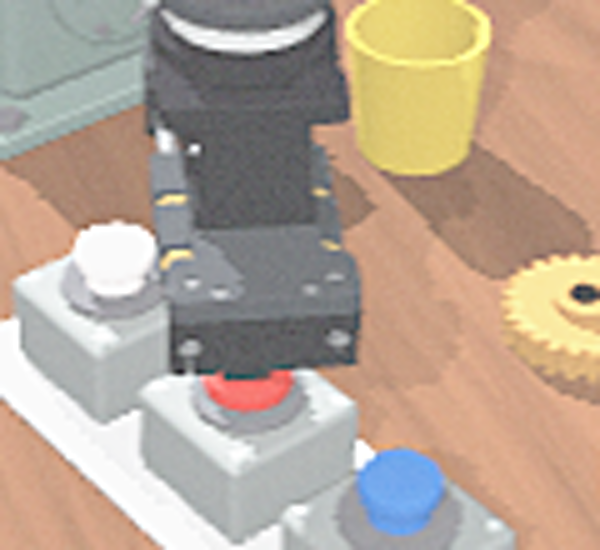

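Contact: 13 N up, and the red head is visibly lower. I'll push a little further to be sure it reaches the stop.

Request:
{"fn": "step_arm", "kwargs": {
  "plan": [
    [[0,0,0],[0,0,0],255],
    [[0,0,0],[0,0,0.0],255],
    [[0,0,0],[0,0,0.0],255],
    [[0,0,0],[0,0,0.001],255],
    [[0,0,0],[0,0,0.001],255],
    [[0,0,0],[0,0,0.001],255],
    [[0,0,0],[0,0,0.001],255],
    [[0,0,0],[0,0,0.001],255],
    [[0,0,0],[0,0,0.001],255],
    [[0,0,0],[0,0,0.001],255]
  ]
}}

```text
time: 11.65
position: [0.5229, -0.1639, 0.0509]
tool_rot: [0.393, 3.117, 0.002]
ft_force: [-4.1, 1.6, 13.1]
grip_width: 0.008
```

Request:
{"fn": "step_arm", "kwargs": {
  "plan": [
    [[0,0,0],[0,0,0.001],255],
    [[0,0,0],[0,0,0.001],255],
    [[0,0,0],[0,0,0.001],255],
    [[0,0,0],[0,0,0.002],255],
    [[0,0,0],[0,0,0.002],255],
    [[0,0,0],[0,0,0.002],255],
    [[0,0,0],[0,0,0.002],255],
    [[0,0,0],[0,0,0.002],255],
    [[0,0,0],[0,0,0.002],255],
    [[0,0,0],[0,0,0.002],255]
  ]
}}

```text
time: 12.9
position: [0.523, -0.1638, 0.0507]
tool_rot: [0.393, 3.117, 0.004]
ft_force: [-9.3, 3.0, 25.9]
grip_width: 0.002
```

Run:
```python
from h import *
s=ctrl.get_state();print(s['position'],s['ft_force'],s['torque'],s['tool_rot'])
im=ctrl.get_image("side"); a=im[220:330,260:380]; a=np.clip((a/255.)**.6*255,0,255).astype(np.uint8);cv2.imwrite("pics/s7.png",cv2.resize(a[:,:,::-1],None,fx=5,fy=5,interpolation=2))
```

```text
[ 0.52297922 -0.16382646  0.05070836] [-9.26234436  3.01269106 25.93921316] [ 0.78669291  2.28329533 -0.01509434] [0.39324833 3.11684041 0.00367989]
```

View pics/s7.png

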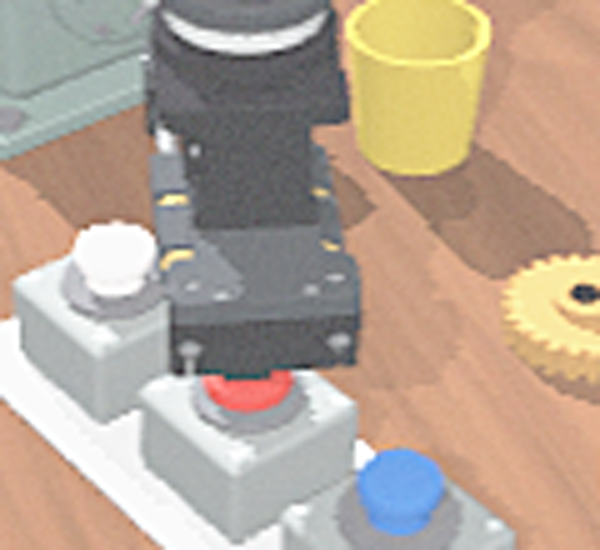

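It's a hard stop: force rises to 26 N with no more motion at TCP z .0507, and red is visibly lower. I'll lift, move over white and check red.

Request:
{"fn": "step_arm", "kwargs": {
  "plan": [
    [[0,0,0],[0,0,-0.005],255],
    [[0,0,0],[0,0,-0.025],255],
    [[0,0,0],[0,0,-0.055],255],
    [[0,0,0],[0.01,0.015,-0.06],255],
    [[0,0,0],[0.025,0.038,-0.06],255],
    [[0,0,0],[0.04,0.061,-0.06],255],
    [[0,0,0],[0.054,0.083,-0.06],255],
    [[0,0,0],[0.054,0.083,-0.06],255],
    [[0,0,0],[0.054,0.083,-0.045],255],
    [[0,0,0],[0.054,0.083,-0.03],255]
  ]
}}

```text
time: 14.2
position: [0.4909, -0.0712, 0.0758]
tool_rot: [-0.395, -3.116, 0.001]
ft_force: [0.0, -0.4, -0.1]
grip_width: 0.008
```

Run:
```python
from h import *
s=ctrl.get_state();print(s['position'],s['ft_force'],s['torque'],s['tool_rot'])
im=ctrl.get_image("side"); a=im[210:330,250:380]; a=np.clip((a/255.)**.6*255,0,255).astype(np.uint8);cv2.imwrite("pics/s8.png",cv2.resize(a[:,:,::-1],None,fx=5,fy=5,interpolation=2))
```

```text
[ 0.49089552 -0.07118074  0.07578498] [ 0.03221794 -0.3530945  -0.12890177] [ 0.0029077  -0.02188584 -0.01593208] [-3.95477286e-01 -3.11641040e+00  8.78140616e-04]
```

View pics/s8.png

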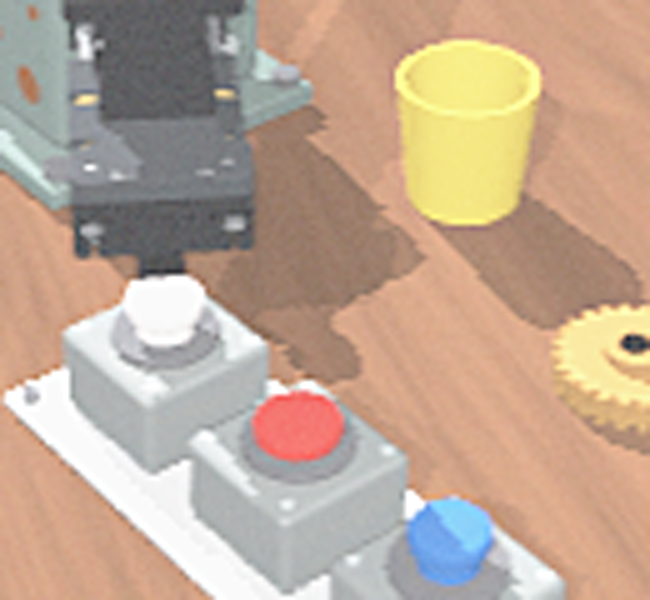

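Red stays down: its face is now at full-picture (309.6,294.8), which matches z≈68 mm. Next I'll press white.

Request:
{"fn": "step_arm", "kwargs": {
  "plan": [
    [[0,0,0],[0,0.0,0.008],255],
    [[0,0,0],[0,0,0.014],255],
    [[0,0,0],[0,0,0.018],255],
    [[0,0,0],[0,0,0.021],255],
    [[0,0,0],[0,0,0.024],255],
    [[0,0,0],[0,0,0.026],255],
    [[0,0,0],[0,0,0.027],255],
    [[0,0,0],[0,0,0.028],255],
    [[0,0,0],[0,0,0.029],255],
    [[0,0,0],[0,0,0.03],255]
  ]
}}

```text
time: 15.5
position: [0.4913, -0.0702, 0.0505]
tool_rot: [-0.393, -3.116, -0.003]
ft_force: [-13.5, 0.6, 36.0]
grip_width: 0.003
```

Run:
```python
from h import *
s=ctrl.get_state();print(s['position'],s['ft_force'])
im=ctrl.get_image("side"); a=im[210:330,250:380]; a=np.clip((a/255.)**.6*255,0,255).astype(np.uint8);cv2.imwrite("pics/s9.png",cv2.resize(a[:,:,::-1],None,fx=5,fy=5,interpolation=2))
```

```text
[ 0.49125808 -0.0701708   0.05046425] [-13.54838769   0.55240099  36.03250765]
```

View pics/s9.png

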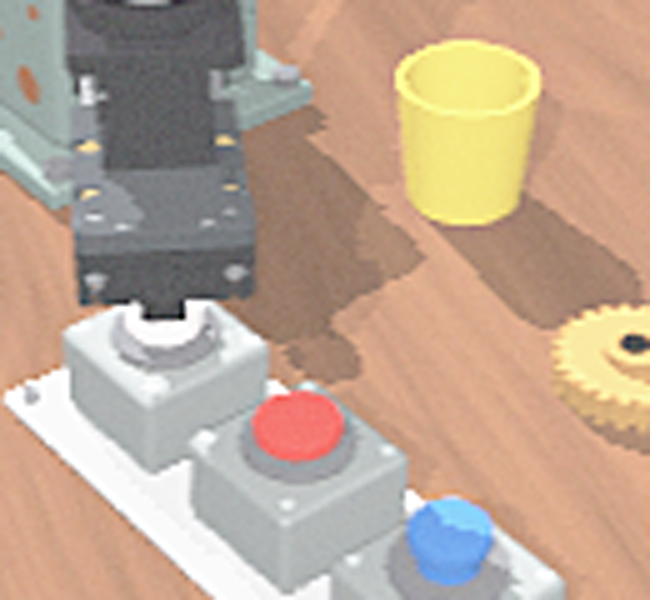

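White is down against its stop at z .0505, the same height as red, with the fingertip on the white face at crop (165,310). I'll ease 1 mm off the command and hold.

Request:
{"fn": "step_arm", "kwargs": {
  "plan": [
    [[0,0,0],[0,0,-0.001],255],
    [[0,0,0],[0,0,-0.001],255],
    [[0,0,0],[0,0,-0.001],255],
    [[0,0,0],[0,0,-0.001],255],
    [[0,0,0],[0,0,-0.001],255],
    [[0,0,0],[0,0,-0.001],255],
    [[0,0,0],[0,0,-0.001],255],
    [[0,0,0],[0,0,-0.001],255],
    [[0,0,0],[0,0,-0.001],255],
    [[0,0,0],[0,0,-0.001],255]
  ]
}}

```text
time: 16.8
position: [0.4912, -0.0701, 0.0506]
tool_rot: [-0.393, -3.116, -0.002]
ft_force: [-10.1, -0.5, 22.6]
grip_width: 0.003
```

Request:
{"fn": "step_arm", "kwargs": {
  "plan": [
    [[0,0,0],[0,0,0],255],
    [[0,0,0],[0,0,0],255],
    [[0,0,0],[0,0,0],255],
    [[0,0,0],[0,0,0],255],
    [[0,0,0],[0,0,0],255],
    [[0,0,0],[0,0,0],255],
    [[0,0,0],[0,0,0],255],
    [[0,0,0],[0,0,0],255],
    [[0,0,0],[0,0,0],255],
    [[0,0,0],[0,0,0],255]
  ]
}}

```text
time: 18.05
position: [0.4912, -0.0702, 0.0507]
tool_rot: [-0.393, -3.117, -0.002]
ft_force: [-9.6, -0.9, 23.1]
grip_width: 0.003
```

Request:
{"fn": "step_arm", "kwargs": {
  "plan": [
    [[0,0,0],[0,0,0],255],
    [[0,0,0],[0,0,0],255],
    [[0,0,0],[0,0,0],255],
    [[0,0,0],[0,0,0],255],
    [[0,0,0],[0,0,-0.005],255],
    [[0,0,0],[0,0,-0.025],255],
    [[0,0,0],[0,0,-0.06],255],
    [[0,0,0],[0,0,-0.11],255],
    [[0,0,0],[0,0,-0.16],255],
    [[0,0,0],[0,0,-0.2],255]
  ]
}}

```text
time: 19.3
position: [0.4917, -0.0698, 0.25]
tool_rot: [0.392, 3.114, 0.002]
ft_force: [-0.7, 0.9, 0.1]
grip_width: 0.003
```

Run:
```python
from h import *
s=ctrl.get_state();p=s['position'];print(p,s['ft_force'],t2(np.array([.5325,.191,p[2]])-p))
im=ctrl.get_image("side"); a=im[160:330,220:400]; a=np.clip((a/255.)**.7*255,0,255).astype(np.uint8);cv2.imwrite("pics/s10.png",cv2.resize(a[:,:,::-1],None,fx=3.5,fy=3.5,interpolation=2))
```

```text
[ 0.49169792 -0.06980884  0.25004739] [-0.69642939  0.91374657  0.0739125 ] [0.0251 0.2628 0.0003]
```

View pics/s10.png

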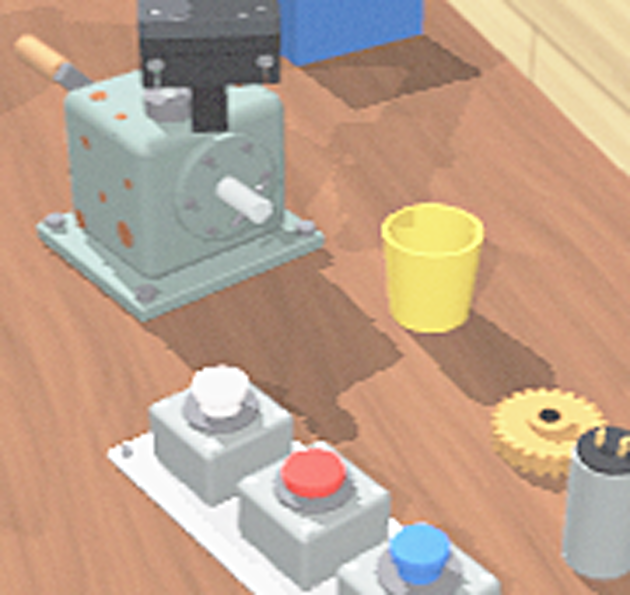

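White has sprung back, red stays down, and the hold lasted about 3 s. On to the plunger; with the measured height offset, contact is expected at TCP z≈0.169 and home at ≈0.157.

Request:
{"fn": "step_arm", "kwargs": {
  "plan": [
    [[0,0,0],[0.004,0.044,0],255],
    [[0,0,0],[0.008,0.088,0],255],
    [[0,0,0],[0.013,0.132,0],255],
    [[0,0,0],[0.017,0.176,0],255],
    [[0,0,0],[0.021,0.22,0],255],
    [[0,0,0],[0.025,0.263,0],255],
    [[0,0,0],[0.025,0.263,0],255],
    [[0,0,0],[0.025,0.263,0.02],255],
    [[0,0,0],[0.025,0.263,0.04],255],
    [[0,0,0],[0.025,0.263,0.055],255]
  ]
}}

```text
time: 20.6
position: [0.5319, 0.1901, 0.1918]
tool_rot: [-0.394, -3.116, 0.001]
ft_force: [-0.6, 0.7, 0.3]
grip_width: 0.003
```

Run:
```python
from h import *
s=ctrl.get_state();print(s['position'],s['ft_force'])
im=ctrl.get_image("side"); a=im[120:250,210:350]; a=np.clip((a/255.)**.6*255,0,255).astype(np.uint8);cv2.imwrite("pics/s11.png",cv2.resize(a[:,:,::-1],None,fx=4.5,fy=4.5,interpolation=2))
im=ctrl.get_image("top");cv2.imwrite("pics/t11.png",im[:,:,::-1])
```

```text
[0.53192604 0.19005505 0.19181821] [-0.62220097  0.73074959  0.25104566]
```

View pics/s11.png

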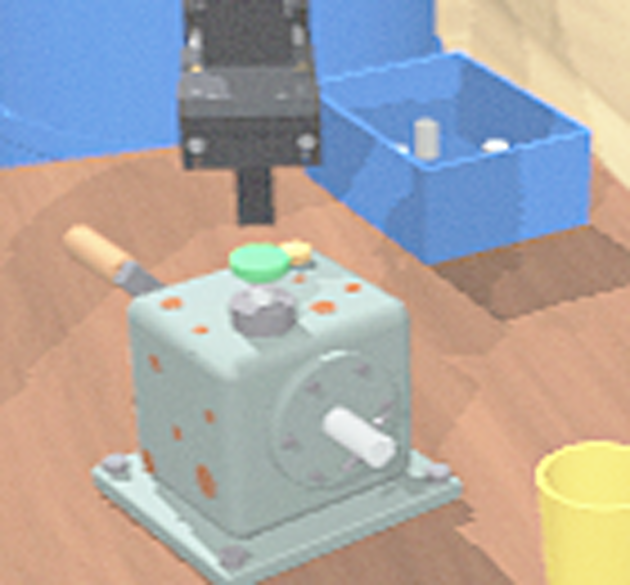

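View pics/t11.png

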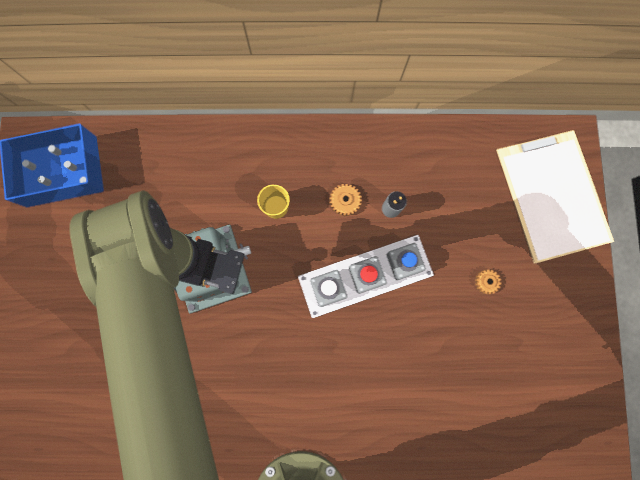

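The finger at crop (256,222) is centred over the green head at (259,262). I'll push down.

Request:
{"fn": "step_arm", "kwargs": {
  "plan": [
    [[0,0,0],[0,0,0.01],255],
    [[0,0,0],[0,0,0.018],255],
    [[0,0,0],[0,0,0.021],255],
    [[0,0,0],[0,0,0.023],255],
    [[0,0,0],[0,0,0.025],255],
    [[0,0,0],[0,0,0.027],255],
    [[0,0,0],[0,0,0.029],255],
    [[0,0,0],[0,0,0.031],255],
    [[0,0,0],[0,0,0.033],255],
    [[0,0,0],[0,0,0.035],255]
  ]
}}

```text
time: 21.95
position: [0.5323, 0.1911, 0.1595]
tool_rot: [0.393, 3.116, 0.002]
ft_force: [-2.7, -2.4, 6.6]
grip_width: 0.002
```

Request:
{"fn": "step_arm", "kwargs": {
  "plan": [
    [[0,0,0],[0,0,0],255],
    [[0,0,0],[0,0,0.001],255],
    [[0,0,0],[0,0,0.001],255],
    [[0,0,0],[0,0,0.002],255],
    [[0,0,0],[0,0,0.002],255],
    [[0,0,0],[0,0,0.003],255],
    [[0,0,0],[0,0,0.003],255],
    [[0,0,0],[0,0,0.003],255],
    [[0,0,0],[0,0,0.003],255],
    [[0,0,0],[0,0,0.003],255]
  ]
}}

```text
time: 23.2
position: [0.5323, 0.1911, 0.1569]
tool_rot: [0.393, 3.116, 0.002]
ft_force: [-3.0, -0.2, 7.5]
grip_width: 0.002
```

Run:
```python
from h import *
s=ctrl.get_state();print(s['position'],s['ft_force'])
im=ctrl.get_image("side"); a=im[120:250,210:350]; a=np.clip((a/255.)**.6*255,0,255).astype(np.uint8);cv2.imwrite("pics/s12.png",cv2.resize(a[:,:,::-1],None,fx=4.5,fy=4.5,interpolation=2))
```

```text
[0.53234704 0.19108745 0.15690954] [-2.95249193 -0.22069336  7.45519951]
```

View pics/s12.png

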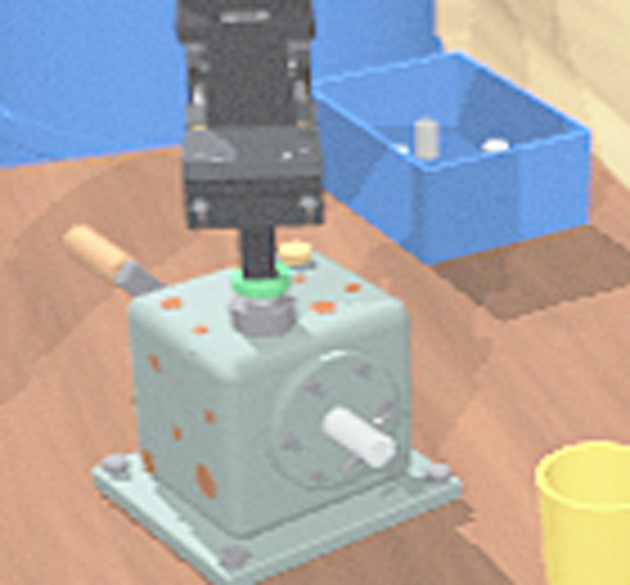

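The plunger is moving against about 7 N of friction. I'll push on until it meets the hard stop.

Request:
{"fn": "step_arm", "kwargs": {
  "plan": [
    [[0,0,0],[0,0,0.001],255],
    [[0,0,0],[0,0,0.001],255],
    [[0,0,0],[0,0,0.002],255],
    [[0,0,0],[0,0,0.002],255],
    [[0,0,0],[0,0,0.002],255],
    [[0,0,0],[0,0,0.003],255],
    [[0,0,0],[0,0,0.003],255],
    [[0,0,0],[0,0,0.003],255],
    [[0,0,0],[0,0,0.003],255],
    [[0,0,0],[0,0,0.003],255]
  ]
}}

```text
time: 24.5
position: [0.5325, 0.1912, 0.1568]
tool_rot: [0.393, 3.115, 0.004]
ft_force: [-8.7, -3.0, 22.4]
grip_width: 0.012
```

The hard stop is at z .1568 with 22 N, as predicted for fully home. I'll retreat and verify.

Request:
{"fn": "step_arm", "kwargs": {
  "plan": [
    [[0,0,0],[0,0,-0.005],255],
    [[0,0,0],[0,0,-0.025],255],
    [[0,0,0],[0,0,-0.06],255],
    [[0,0,0],[0,0,-0.1],255],
    [[0,0,0],[0,0,-0.13],255],
    [[0,0,0],[-0.01,-0.05,-0.13],255],
    [[0,0,0],[-0.02,-0.1,-0.13],255],
    [[0,0,0],[-0.02,-0.15,-0.13],255],
    [[0,0,0],[-0.02,-0.18,-0.13],255],
    [[0,0,0],[-0.02,-0.18,-0.13],255]
  ]
}}

```text
time: 25.75
position: [0.5065, 0.0087, 0.2823]
tool_rot: [0.401, 3.115, 0.001]
ft_force: [0.8, 0.6, 0.4]
grip_width: 0.004
```

Run:
```python
from h import *
s=ctrl.get_state();print(s['position'],s['ft_force'],s['time'])
print(proj('side',(.5325,.191,.174)),proj('side',(.5325,.191,.188)))
for n in("side","top"):
    im=ctrl.get_image(n);cv2.imwrite(f"pics/{n}13.png",im[:,:,::-1])
    if n=="side":
        a=im[150:330,220:400]; a=np.clip((a/255.)**.7*255,0,255).astype(np.uint8);cv2.imwrite("pics/s13.png",cv2.resize(a[:,:,::-1],None,fx=3.3,fy=3.3,interpolation=2))
```

```text
[0.50652363 0.00872542 0.28230224] [0.76560279 0.63918086 0.44791138] 25.75
[267.84176267 180.53116723] [267.60824483 175.75593549]
```

View pics/s13.png

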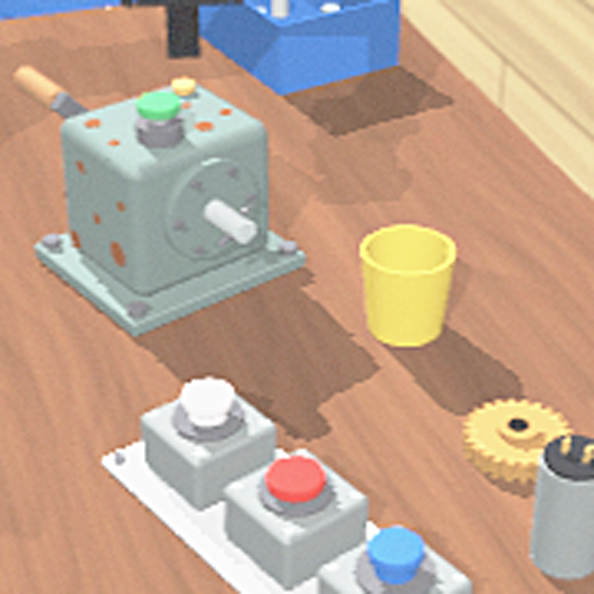

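View pics/top13.png

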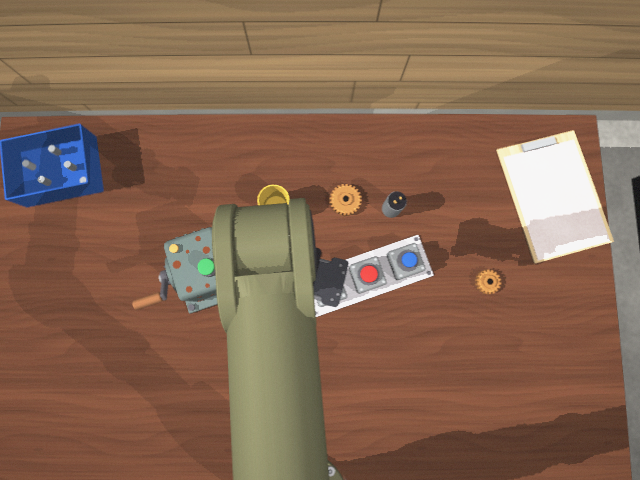

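Green's face is now at full-picture row ≈181.8 (predicted 180.5 home, 175.8 out). Red is down, white and blue are up, nothing loose has moved, and the arm is clear. I'm handing in.

```bash
python3 -c "
from bench import ctrl
print(ctrl.get_state()['ft_force']);print(ctrl.close_job())"
```

```text
[-0.73041237 -0.22878272 -0.43077833]
the job is handed in; nothing more can be done
None
```

The job is done as asked, in order, and handed in after about 26 s of robot time, with the arm standing clear.

- **Red stop:** I pressed it to its hard stop (26 N at the end), and it stays down in the last pictures.
- **White discharge:** I pressed it to the same stop height and held it there at 23–36 N for about 3 s without a break. It sprang back up.
- **Green plunger:** I pushed it until it met its hard stop (22 N). In the last side picture its face is at row 181.8, against 180.5 predicted for home and 175.8 for fully out.
- **Everything else:** Blue is still up. The crank, cup, large gear and capacitor look unmoved in the final pictures, and so does the small gear in the top picture.

**A check that disagreed:** the fingertips sit about 17 mm behind the reported TCP along the tool, where the text puts them 14 mm ahead. Contact came about 31 mm lower in reported height than expected. I found this by going down in small steps while watching the force and the side picture. All three stops then matched the same offset. I also measured sideways forces of 4–14 N while pressing against the stops.

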